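# Gauge the presser foot clearance on an embroidery machine

## Task

I am resetting the presser foot of this embroidery machine and need its clearance gauged. Pick up the taper gauge by its orange grip, lay its flat underside on the needle plate and slide it straight in along the cylinder arm under the middle of the lowered presser foot until it drags snugly, so that the sprung foot bears on the blade or has only just begun to rise, without ever forcing the foot up. Finish there, still gripping the gauge and holding it motionless at that depth so that I can take the reading, and leave the other things on the bench where they are.

Things in the scene. Friction and masses are not known exactly. Their poses are not given: they have to be found in the camera images.
- gauge: Taper gauge lying flat on the bench, 190 mm long, about 110 g: an orange grip 60 x 16 x 18 mm (long, wide, high) and in line with it a steel wedge blade 130 x 12.7 mm. Underside flat from end to end; the blade's top slopes. Origin: on the underside below the middle of the grip; +x along the gauge to the tip, z up.
- gauge_tip (a point): Middle of the blade's thin tip, on the underside, 160 mm along +x from the gauge's origin. The blade is 1.5 mm thick here and thickens evenly by 1 mm in 12 mm, to 12.3 mm where it meets the grip.
- machine: Grey embroidery machine fixed on the bench. Origin: on the bench right below the needle hole; +x from the nose of the low cylinder arm to the column. Its needle case hangs over the plate: 90 mm above it, 165 mm wide, reaching 22 mm in front (-x) of the origin; further forward all is free. Hoop drive arms lie to the sides behind +90 mm.
- needle_plate: Flat steel plate on top of the cylinder arm (62 mm wide), top face 165 mm above the bench, 60 mm wide. Origin: on its top face at the needle hole, straight below the middle of the lowered foot. +x: along the arm from its nose to the column, the way the gauge goes in; z up. Plate and arm begin 42 mm before the origin; the plate ends 77 mm behind it.
- presser_foot: Lowered foot of the middle needle: a steel ring, acting as a flat sole 16 mm along the arm, 18 mm across, 3 mm thick. Clearance over the plate is 3.0 to 5.5 mm, different each time, so the blade meets the sole's front edge (8 mm before its middle) with the tip 18 to 48 mm past that edge. The six other feet are raised out of use.
- foot_sole (a point): Middle of the foot's underside. Its height above the needle plate is the clearance.
- foot_lift (a joint): How far the sprung foot is raised from rest, m; 0 at rest, end stop 0.012. Its spring presses with 3 N, plus 1.5 N per mm of lift. Friction of steel is about 0.6 above and below the blade, so the push along it grows by about 4 N as the foot begins to rise, then by some 2 N per mm of lift (12 mm of slide).
- hoop: Blue round embroidery hoop with a bracket on either side, lying on the bench, ring 120 mm across, 14 mm high. Leave alone. Origin: centre of its underside.
- thread_cone: Teal cone of thread, 58 mm across, 128 mm high, upright. Leave alone. Origin: centre of its underside.
- screwdriver: Screwdriver, 170 mm long, lying on the bench. Leave alone.
- bobbin_tin: Round tin with a green lid, 72 mm across, 32 mm high. Leave alone. Origin: centre of its underside.
Mind the look-alikes: they are no part of the job. Of the things that look like the gauge, take the one that is farthest to the robot's left at the start.

How it is judged (in metres and radians):
On the way, in this order (a step that is already met when the one before it is completed fails the run):
1. the gauge is picked up off the bench (height (world z) of gauge above 0.05 m and contact force between the fingers and gauge above 1 N), for 0.2 s.
2. the gauge's blade is on the needle plate under the presser foot and drags snugly, foot hardly raised (contact force between gauge and presser_foot above 1.5 N and value of joint foot_lift below 0.002 m and contact force between gauge and needle_plate above 0.5 N and contact force between the fingers and gauge above 1 N), for 0.2 s.
At the end, for the whole second after the job is handed in: Gauge gripped by its grip, still, level within 4.5 deg, in line with the arm within 8.5 deg, tip past the needle hole and within 10 mm of the midline, blade on the plate; the foot presses on it with over 1.5 N but is raised under 2 mm; bystanders within 30 mm of their start (all of step 2 and distance between the grasp point and gauge below 0.05 m and x of gauge_tip in the frame of needle_plate above 0.005 m and y of gauge_tip in the frame of needle_plate between -0.01 and 0.01 m and angle between the x axis of gauge and the x axis of needle_plate, either way round below 0.15 rad and angle between gauge's own z axis and vertical below 0.08 rad and linear speed of gauge below 0.01 m/s and distance of each of hoop, thread_cone, screwdriver, bobbin_tin from where it was at the start of the episode below 0.03 m); the arm keeps its last pose, push and grip.
It fails at once if the presser foot is forced up by 4 mm or more (value of joint foot_lift above 0.004 m).
It fails at once if a bystander is knocked away (distance of any of hoop, thread_cone, screwdriver, bobbin_tin from where it was at the start of the episode above 0.03 m).
It also fails if it takes over 48 s, if anything falls off the work surface, if the arm or the gripper's body presses on something with over 40 N, if the wrist force passes 120 N, or if a joint passes its speed limit or range.

## Robot

A 6-joint arm with a two-finger parallel gripper is mounted at the origin on the work surface. World frame = base frame: x ahead of the robot, y to its left, z up, the work surface at z = 0. Lengths are in mm, angles in rad, forces in N, time in s.
With the tool pointing down it reaches from about 425 to 925 mm from the base axis. Payload 12.5 kg.
Tool frame: the origin (TCP) lies midway between the tips of the shut fingers; the grasp point (between the pads) lies 19 mm behind it; z points along the fingers, y is the line along which they close (so a half turn about z gives the same grasp; the last joint's range is limited). The gripper opens to 85 mm and grips with 20 to 120 N. Pads are 22 mm wide; open, the fingers measure 114 mm over their backs; the gripper's body (76 mm by 85 mm) begins 54 mm behind the grasp point. The pads swing forward as they close: fully open they stand 13 mm farther back than shut.
Start: joints at [-1.236, 0.491, 1.559, -0, 1.092, -0.106], TCP at [266.688, -565.263, 231.327] pointing down, gripper open.
Joint ranges: [-3.1, 3.1], [-0.84, 2.19], [0.05, 2.79], [-1.13, 4.28], [0.06, 2.93], [-2.69, 2.69]. Speed limits (rad/s): [2.22, 2.22, 2.79, 3.14, 3.14, 3.14].

## Interface

Orientations are given as a unit quaternion [w, x, y, z].
In Python, from bench import r gives the robot as it stands. The module is installed in compiled form; this text tells all that it offers.
- The arm moves only by the tool jog_arm, never from a script. Its argument "deltas" is a list of rows, each a list of 3 entries, a list of its own where there are three numbers: the shift along the tool's x, y, z in cm, then the turn, a rotation vector about the tool's x, y, z in degrees, then the closure, from 0 (fully open) to 1 (shut). A call has 1 to 5 rows; each row is the pose to reach, as a shift and turn from the pose commanded when the call began, along the tool's axes at that moment; what a row does not reach only later rows make up. A row lasts 1/10 s, in which the tool goes at most 50 mm and 8.59 degrees, less where a joint would pass 70% of its speed; a pose out of reach is approached as far as the arm can. A call with a gripper value outside its range is refused whole. The fingers move at their own pace and stop on an object; "grip_force" is the grip in N (left out, the last holds). Time passes only in rows, so rows that repeat a pose let the fingers close. It gives the time, the measured TCP pose, the force, the opening and the grip force at its end, in the units of the state.
- r.get_obs(): the state, without advancing time (a new reading comes with each control period).
- r.snapshot(name): name is "side" or "top"; returns a dict with "pixels" (480x640x3 uint8, red, green, blue), "depth" (480x640 float32, mm along the optical axis (not along the pixel's ray), 0 where there is no reading), "camera_matrix" (3x3 intrinsics, pixels), "view" (4x4, takes a point from world to camera coordinates). Camera axes: x right, y up, looking along -z (the intrinsics and any distortion apply to the point x, -y, -z); pixel columns grow to the right and rows downward; lengths in mm; the calibration is good to about 2 mm. A picture is of the moment at which its call begins.
- r.close_job(): hands the job in; it is judged then, once.
The state is a dict: "time_s": time; "qpos": joint angles; "joint_vel": joint speeds; "joint_torque": joint torques, N m; "tcp_pos": TCP position; "tcp_rot": TCP orientation; "force": force on the tool from outside, world axes, zero at the start; "wrist_torque": the same for the moment, N m; "finger_gap": opening from 0.0 (shut) to 1.0 (fully open); "gripper_force": force on a finger pad.
Only numpy, scipy, OpenCV 4.12 (cv2) and the standard library are available. Lean on these libraries where they do the work, as an engineer would, in place of code of your own. Each camera call takes 0.05 s, during which the arm holds its last target. There are 200 camera calls.

## Working session

There is one attempt and no reset: what is moved stays moved. The work goes in short steps, Python scripts to look and compute and a tool call to move; the robot and the scene stay as the last step left them, time stands still between calls to the robot, and variables do not carry over. Pictures are saved under pics/ and viewed, at most 10 in all, crops included, and the job is handed in when it is done.

Besides the shell and the picture viewer there is one more tool, called after "Call:" by a JSON object that holds its "op" and its "data", one argument or row to a line. jog_arm: Moves the arm, as the interface text tells. Its arguments: {"type":"object","properties":{"deltas":{"type":"array"},"grip_force":{"type":"number"}},"required":["deltas"]}

```bash
mkdir -p pics
cat > h.py <<'E'
import numpy as np, cv2
from bench import r
def snap(n,save=None):
    s=r.snapshot(n)
    if save:
        np.savez('pics/'+save+'.npz',**s); cv2.imwrite('pics/'+save+'.png',s['pixels'][...,::-1])
    return s
def cloud(s):
    K=np.array(s['camera_matrix']);V=np.array(s['view']);d=s['depth']
    v,u=np.mgrid[:480,:640]
    x=(u-K[0,2])/K[0,0]*d;y=(v-K[1,2])/K[1,1]*d
    c=np.stack([x,-y,-d],-1)
    w=(c-V[:3,3])@V[:3,:3]
    w[d<=0]=np.nan
    return w
E
python3 - <<'E'
from h import *
o=r.get_obs();print({k:np.round(v,3).tolist() for k,v in o.items()})
for n in('top','side'):
    s=snap(n,n+'0');print(n,s.keys(),np.round(s['camera_matrix'],1).tolist(),np.round(s['view'],3).tolist())
E
```

```text
{'time_s': 0.0, 'qpos': [-1.236, 0.492, 1.559, 0.0, 1.092, -0.106], 'joint_vel': [-0.0, -0.001, -0.002, 0.001, -0.0, 0.001], 'joint_torque': [-0.001, -61.845, -26.159, -0.0, 0.004, 0.0], 'tcp_pos': [266.571, -565.028, 230.726], 'tcp_rot': [-0.001, 0.976, 0.219, -0.0], 'force': [-0.134, -0.88, -0.281], 'wrist_torque': [-0.002, -0.006, -0.008], 'gripper_force': 0.0, 'finger_gap': 1.003}
top dict_keys(['pixels', 'depth', 'camera_matrix', 'view']) [[463.9, 0.0, 313.5], [0.0, 463.9, 233.6], [0.0, 0.0, 1.0]] [[-0.026, -1.0, -0.011, 194.763], [0.998, -0.027, 0.061, -555.599], [-0.061, -0.009, 0.998, -1064.821], [0.0, 0.0, 0.0, 1.0]]
side dict_keys(['pixels', 'depth', 'camera_matrix', 'view']) [[469.3, 0.0, 310.5], [0.0, 469.3, 237.9], [0.0, 0.0, 1.0]] [[0.159, 0.987, -0.008, -243.711], [-0.8, 0.134, 0.585, 341.155], [0.578, -0.087, 0.811, -1511.357], [0.0, 0.0, 0.0, 1.0]]
```

View pics/top0.png

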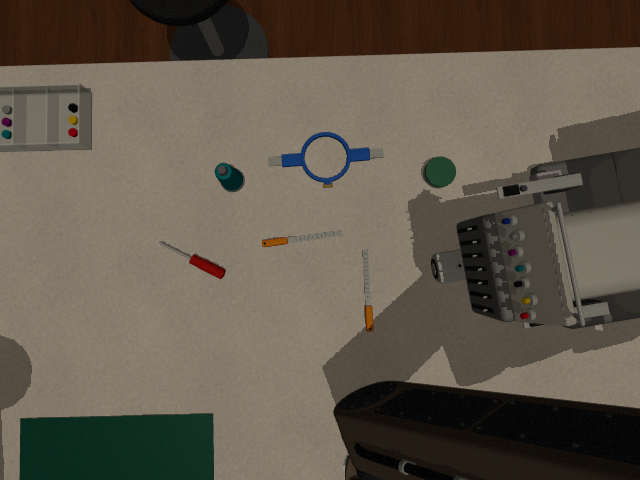

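View pics/side0.png

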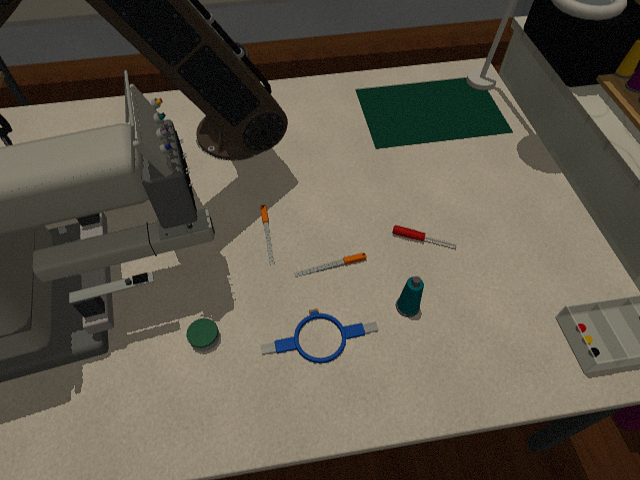

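Two look-alikes: A has its orange grip at top-view pixel (275,242) and its tip at (342,233). B has its grip at (369,318) and its tip at (365,250). Image left is world +y (the robot's left), so A fits. Next I'll confirm that in a crop and measure the gauge and the machine.

Run:
```python
from h import *
s=dict(np.load('pics/top0.npz'));w=cloud(s);im=s['pixels']
cv2.imwrite('pics/cropA.png',cv2.resize(im[215:345,240:480],None,fx=3.3,fy=3.3,interpolation=cv2.INTER_CUBIC)[...,::-1])
for n in('top0','side0'):
    s=dict(np.load(f'pics/{n}.npz'));w=cloud(s);im=s['pixels']
    h=cv2.cvtColor(im,cv2.COLOR_RGB2HSV)
    m=((h[...,0]>8)&(h[...,0]<22)&(h[...,1]>180)&(h[...,2]>90)).astype(np.uint8)
    k,l,st,c=cv2.connectedComponentsWithStats(m)
    for i in range(1,k):
        if st[i,4]>60:
            p=w[l==i];p=p[np.isfinite(p[:,0])];t=p[p[:,2]>13]
            q=cv2.minAreaRect(t[:,:2].astype(np.float32)) if len(t)>4 else None
            print(n,c[i].round(1),st[i,4],np.median(p,0).round(1),np.percentile(p[:,2],[5,50,95]).round(1),q)
    # bench level
    for (u,v) in ([(300,280),(440,330),(150,200)] if n=='top0' else [(330,180),(380,400)]): print('bench',w[v-2:v+3,u-2:u+3].reshape(-1,3).mean(0).round(1))
    # needle plate: points z 150..180
    m=(w[...,2]>155)&(w[...,2]<172)
    v,u=np.where(m);print(n,'plate px',np.percentile(u,[0,50,100]),np.percentile(v,[0,50,100]),np.nanpercentile(w[m],[1,50,99],axis=0).round(1).tolist())
s=dict(np.load('pics/top0.npz'));w=cloud(s)
for (u,v) in [(275,242),(285,241),(300,239),(320,236),(338,233),(436,258),(436,276),(450,265),(440,267)]: print((u,v),w[v,u].round(1))
```

```text
top0 [274.4 241.6] 158 [544.  272.2  17.2] [14.2 17.2 20.5] ((544.2896118164062, 271.960205078125), (15.210897445678711, 58.5833625793457), 6.409717082977295)
top0 [368.9 317.2] 150 [364.1  57.2  17.3] [13.7 17.3 20.6] ((362.2273864746094, 56.810333251953125), (14.537925720214844, 55.103668212890625), 88.99188995361328)
bench [ 4.529e+02  2.148e+02 -3.000e-01]
bench [ 327.9 -109.8   -1.4]
bench [652.8 569.4  -0.9]
top0 plate px [337. 464. 632.] [150. 259. 403.] [[230.6, -457.8, 155.7], [493.5, -120.9, 165.0], [700.7, 117.2, 171.9]]
side0 [264.1 214.1] 81 [368.7  59.   18.7] [15.7 18.7 23.3] ((363.60076904296875, 58.132965087890625), (56.856327056884766, 14.84398078918457), 1.3995791673660278)
side0 [354.  257.3] 117 [547.9 271.7  18.6] [13.6 18.6 22.4] ((546.6276245117188, 273.6748352050781), (15.345202445983887, 59.710052490234375), 7.066483974456787)
bench [258.  263.6   1.6]
bench [905.1 252.3   2. ]
side0 plate px [  0. 118. 639.] [  9. 241. 337.] [[-201.3, -469.0, 155.3], [508.6, -275.5, 164.5], [702.0, 1207.6, 171.5]]
(275, 242) [543.3 270.2  18.7]
(285, 241) [545.2 247.2  14.3]
(300, 239) [549.3 212.2   7.3]
(320, 236) [555.3 164.9   4.9]
(338, 233) [5.615e+02 1.220e+02 1.000e-01]
(436, 258) [496.  -68.3 154.4]
(436, 276) [459.1 -70.4 140. ]
(450, 265) [481.2 -92.6 166.2]
(440, 267) [477.7 -73.4 162.8]
```

View pics/cropA.png

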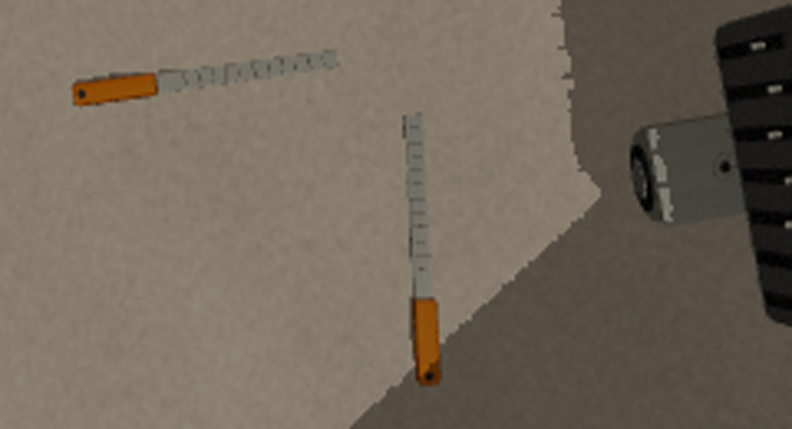

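The crop shows A at crop (115,90) with its blade pointing right toward the machine, and B upright at (425,340). A is the left-most one and is the target. Next is the machine frame.

Run:
```python
from h import *
for n in('top0','side0'):
    s=dict(np.load(f'pics/{n}.npz'));w=cloud(s)
    m=(abs(w[...,2]-165)<5)&(w[...,0]>400)&(w[...,0]<580)&(w[...,1]<-50)&(w[...,1]>-330)
    k,l,st,c=cv2.connectedComponentsWithStats(m.astype(np.uint8))
    for i in range(1,k):
        if st[i,4]<80: continue
        p=w[l==i]
        q=cv2.minAreaRect(p[:,:2].astype(np.float32));print(n,c[i].round(),st[i,:].tolist(),np.round(q[0],1),np.round(q[1],1),round(q[2],2),'z',np.median(p[:,2]).round(1))
        for y in range(-60,-330,-10):
            b=p[abs(p[:,1]-y)<5]
            if len(b)>5: print('  y',y,len(b),'x',b[:,0].min().round(1),b[:,0].max().round(1),'z',np.median(b[:,2]).round(1))
    # needle case front-ish: z>230
    m=(w[...,2]>240)&(w[...,2]<330)&(w[...,0]>380)&(w[...,0]<620)&(w[...,1]<-60)&(w[...,1]>-330)
    p=w[m];
    for x in range(380,620,15):
        b=p[abs(p[:,0]-x)<7]
        if len(b)>5: print('  case x',x,len(b),'ymax',np.percentile(b[:,1],[95,99,100]).round(1),'zmin',np.percentile(b[:,2],1).round(1))
s=dict(np.load('pics/side0.npz'))
cv2.imwrite('pics/cropM.png',cv2.resize(s['pixels'][80:300,20:240],None,fx=2.7,fy=2.7,interpolation=cv2.INTER_CUBIC)[...,::-1])
```

```text
top0 [450. 266.] [436, 250, 30, 34, 723] [478.5 -94.4] [59.8 51.7] 8.52 z 164.1
  y -70 89 x 445.9 505.8 z 164.1
  y -80 150 x 445.7 505.7 z 164.1
  y -90 150 x 447.4 507.5 z 164.0
  y -100 153 x 449.1 509.1 z 164.3
  y -110 133 x 450.7 510.8 z 164.2
  y -120 48 x 452.6 498.6 z 164.5
  case x 395 22 ymax [-101.  -100.7 -100.6] zmin 264.3
  case x 410 96 ymax [-96.1 -95.9 -95.5] zmin 262.9
  case x 425 101 ymax [-94.2 -93.6 -93.3] zmin 264.0
  case x 440 104 ymax [-93.3 -93.  -92.7] zmin 263.3
  case x 455 100 ymax [-90.  -89.9 -89.9] zmin 263.4
  case x 470 100 ymax [-87.6 -87.4 -86.8] zmin 262.4
  case x 485 99 ymax [-86.9 -86.3 -86.2] zmin 262.2
  case x 500 94 ymax [-83.8 -83.5 -83.2] zmin 261.4
  case x 515 99 ymax [-81.1 -81.  -80.7] zmin 265.1
  case x 530 99 ymax [-81.  -80.7 -80.7] zmin 261.0
  case x 545 94 ymax [-77.8 -77.3 -77.2] zmin 260.9
  case x 560 42 ymax [-79.4 -78.9 -78.6] zmin 263.2
side0 [201. 221.] [185, 208, 27, 25, 335] [479.4 -96.4] [62.5 57.6] 8.64 z 166.3
  y -70 63 x 445.2 507.0 z 166.4
  y -80 90 x 445.4 507.0 z 166.4
  y -90 93 x 447.4 508.2 z 166.3
  y 
[... 661 characters left out ...]
y -260 91 x 471.3 530.3 z 164.2
  y -270 89 x 473.0 533.3 z 165.0
  y -280 93 x 474.9 537.2 z 164.5
  y -290 99 x 478.0 537.3 z 164.3
  y -300 96 x 478.9 538.9 z 164.7
  y -310 94 x 480.4 539.6 z 164.5
  y -320 92 x 481.8 541.4 z 164.5
  case x 410 8 ymax [-94.5 -94.5 -94.5] zmin 277.0
  case x 440 6 ymax [-91.4 -91.3 -91.3] zmin 296.5
  case x 455 11 ymax [-88.4 -88.3 -88.3] zmin 277.5
  case x 485 9 ymax [-85.6 -85.6 -85.6] zmin 279.7
  case x 500 13 ymax [-82.2 -82.1 -82.1] zmin 277.9
  case x 530 6 ymax [-79. -79. -79.] zmin 286.3
  case x 545 77 ymax [-76.6 -76.2 -76. ] zmin 240.6
  case x 560 827 ymax [-81.  -78.7 -78.2] zmin 260.4
  case x 575 42 ymax [-132.8 -128.8 -127. ] zmin 266.3
```

View pics/cropM.png

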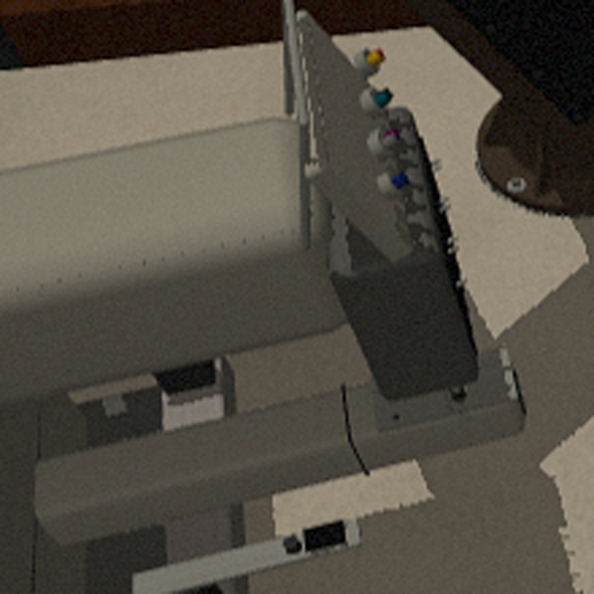

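The side-view crop shows the plate on the cylinder arm near crop (450,390), under the needle case. The midline runs about 8.3° off world -y, and the needle hole is near (480.5,-109). The nose and the case front agree with that. Before swinging the arm over I'll check obstacle heights.

```bash
cat >> h.py <<'E'
from scipy.spatial.transform import Rotation as R
def delta(pos,az,P=None):
    "tool-frame shift (cm) and turn (deg) to reach world pos, tool down with x axis at azimuth az (deg)"
    o=r.get_obs();q=np.array(o['tcp_rot']);M=R.from_quat(q[[1,2,3,0]]).as_matrix()
    c,s_=np.cos(np.radians(az)),np.sin(np.radians(az))
    T=np.array([[c,s_,0],[s_,-c,0],[0,0,-1]])
    print('t',round(float(o['time_s']),2),'tcp',np.round(o['tcp_pos'],1),'az',np.degrees(np.arctan2(M[1,0],M[0,0])).round(2),'tilt',np.degrees(M[:2,2]).round(2),'F',np.round(o['force'],1),'gap',round(float(o['finger_gap']),3),'gf',round(float(o['gripper_force']),1),'q',np.round(o['qpos'],2))
    print('shift cm',((M.T@(np.array(pos)-o['tcp_pos']))/10).round(2),'turn',np.degrees(R.from_matrix(M.T@T).as_rotvec()).round(2))
E
python3 - <<'E'
from h import *
H=np.full((18,16),-1)
for n in('top0','side0'):
    w=cloud(dict(np.load(f'pics/{n}.npz'))).reshape(-1,3)
    for p in w[np.isfinite(w[:,0])]:
        i=int((400-p[1])//50);j=int((p[0]-100)//50)
        if 0<=i<18 and 0<=j<16: H[i,j]=max(H[i,j],p[2])
print('x',[100+50*j for j in range(16)])
for i in range(18): print(400-50*i-50,H[i].tolist())
delta([430,-300,400],60)
E
```

```text
x [100, 150, 200, 250, 300, 350, 400, 450, 500, 550, 600, 650, 700, 750, 800, 850]
350 [6, 9, 6, 7, 8, 7, 7, 30, 8, 7, 7, 132, 132, 9, 7, 7]
300 [7, 6, 7, 6, 7, 8, 7, 7, 21, 8, 7, 82, 69, 7, 8, 6]
250 [7, 6, 6, 7, 6, 7, 6, 6, 24, 22, 7, 8, 14, 11, 7, 7]
200 [7, 7, 9, 7, 7, 6, 6, 7, 22, 21, 8, 7, 19, 19, 5, 5]
150 [6, 7, 203, 8, 6, 8, 6, 6, 13, 14, 6, 18, 20, 19, 16, 7]
100 [267, 324, 311, 7, 7, 7, 9, 7, 6, 8, 8, 18, 20, 20, 17, 7]
50 [341, 414, 409, 394, 23, 24, 17, 11, 10, 7, 7, 7, 19, 19, 7, 6]
0 [18, 465, 509, 504, 17, 18, 7, 7, 7, 7, 6, 6, 14, 16, 7, 6]
-50 [20, 517, 568, 595, 8, 7, 7, 10, 7, 6, 7, 8, 7, 7, 6, 7]
-100 [21, 5, 6, 682, 681, 6, 402, 475, 475, 460, 6, 37, 41, 6, 7, 6]
-150 [8, 7, 7, 683, 682, 415, 525, 525, 525, 524, 6, 37, 39, 8, 7, 7]
-200 [4, 4, 5, 5, 613, 5, 524, 490, 483, 458, 182, 33, 34, 8, 6, 7]
-250 [-1, 4, 5, 6, 6, 181, 435, 439, 438, 433, 186, 7, 6, 6, 6, 7]
-300 [-1, 4, 5, 6, 7, 180, 432, 439, 439, 437, 180, 172, 6, 6, 6, 7]
-350 [-1, 3, 583, 591, 7, 176, 429, 439, 439, 437, 178, 179, 51, 6, 7, 6]
-400 [-1, 4, 576, 592, 50, 178, 174, 439, 439, 438, 178, 178, 54, 7, 6, 6]
-450 [-1, 7, 4, 5, 53, 102, 53, 165, 169, 381, 287, 280, 166, 7, 6, 7]
-500 [0, 4, 336, 333, 52, 144, 176, 229, 282, 293, 189, 239, 216, 7, 6, 6]
t 0.1 tcp [ 266.6 -565.   230.8] az 25.26 tilt [-0.02  0.05] F [-0.3  0.8  0.3] gap 0.999 gf 0.0 q [-1.24  0.49  1.56  0.    1.09 -0.11]
shift cm [ 26.08 -17.02 -16.9 ] turn [-5.000e-02 -2.000e-02 -3.474e+01]
```

Call:
{"op": "jog_arm", "data": {
  "deltas": [
    [[0,0,-5],[0,0,0],0],
    [[0,0,-10],[0,0,0],0],
    [[0,0,-15],[0,0,0],0],
    [[0,0,-20],[0,0,0],0],
    [[0,0,-25],[0,0,0],0]
  ],
  "grip_force": 60
}}

```text
time_s: 0.6
tcp_pos: [266.5, -564.7, 483.3]
tcp_rot: [-0.0, 0.976, 0.219, -0.0]
force: [0.1, -0.3, 0.0]
finger_gap: 1.002
gripper_force: 0.0
```

Call:
{"op": "jog_arm", "data": {
  "deltas": [
    [[0,0,-5],[0,0,0],0],
    [[0,0,-10],[0,0,0],0],
    [[0,0,-14],[0,0,0],0]
  ]
}}

```text
time_s: 0.9
tcp_pos: [266.4, -564.4, 624.3]
tcp_rot: [0.001, 0.976, 0.219, 0.0]
force: [0.6, -0.4, 0.4]
finger_gap: 0.998
gripper_force: 0.0
```

Run:
```python
from h import *
delta([545.5,272.8,620],96.6)
```

```text
t 0.9 tcp [ 266.4 -564.4  624.3] az 25.26 tilt [ 0.04 -0.11] F [ 0.6 -0.4  0.4] gap 0.998 gf 0.0 q [-1.24  0.41  0.7  -0.    2.03 -0.11]
shift cm [ 60.97 -63.81   0.28] turn [  0.09   0.09 -71.34]
```

Call:
{"op": "jog_arm", "data": {
  "deltas": [
    [[3.4,-3.6,0],[0,0,-4],0],
    [[6.9,-7.2,0],[0,0,-8],0],
    [[10.3,-10.8,0],[0,0,-12],0],
    [[13.8,-14.4,0],[0,0,-16],0],
    [[17.2,-18,0],[0,0,-20],0]
  ]
}}

```text
time_s: 1.4
tcp_pos: [345.6, -327.1, 621.0]
tcp_rot: [-0.0, 0.923, 0.386, -0.0]
force: [1.7, -0.3, 0.5]
finger_gap: 1.001
gripper_force: 0.0
```

Call:
{"op": "jog_arm", "data": {
  "deltas": [
    [[4.5,-2.2,0],[0,0,-4],0],
    [[9.0,-4.4,0],[0,0,-8],0],
    [[13.4,-6.6,0],[0,0,-12],0],
    [[17.9,-8.8,0],[0,0,-16],0],
    [[22.4,-11,0],[0,0,-20],0]
  ]
}}

```text
time_s: 1.9
tcp_pos: [424.9, -90.7, 621.3]
tcp_rot: [0.0, 0.841, 0.54, -0.0]
force: [0.7, -0.3, 0.2]
finger_gap: 1.002
gripper_force: 0.0
```

Call:
{"op": "jog_arm", "data": {
  "deltas": [
    [[5,-0.5,0],[0,0,-4],0],
    [[9.9,-1.1,0],[0,0,-8],0],
    [[14.9,-1.6,0],[0,0,-12],0],
    [[19.9,-2.2,0],[0,0,-16],0],
    [[24.8,-2.7,0],[0,0,-20],0]
  ]
}}

```text
time_s: 2.4
tcp_pos: [504.3, 146.1, 621.2]
tcp_rot: [0.0, 0.735, 0.678, -0.0]
force: [0.1, -1.4, 0.5]
finger_gap: 1.0
gripper_force: 0.0
```

Run:
```python
from h import *
delta([545.5,272.8,250],96.6)
```

```text
t 2.4 tcp [504.3 146.1 621.2] az 85.43 tilt [-0.   -0.01] F [ 0.1 -1.4  0.5] gap 1.0 gf 0.0 q [ 0.16  0.21  1.   -0.    1.93  0.24]
shift cm [12.97  3.1  37.12] turn [-0.000e+00  1.000e-02 -1.117e+01]
```

Call:
{"op": "jog_arm", "data": {
  "deltas": [
    [[3.2,0.8,3],[0,0,-4],0],
    [[6.5,1.6,6],[0,0,-8],0],
    [[9.7,2.3,9.5],[0,0,-11.2],0],
    [[13,3.1,12.5],[0,0,-11.2],0],
    [[13,3.1,17.5],[0,0,-11.2],0]
  ]
}}

```text
time_s: 2.9
tcp_pos: [546.6, 274.0, 445.1]
tcp_rot: [0.0, 0.665, 0.747, 0.001]
force: [2.0, 0.2, -0.3]
finger_gap: 1.0
gripper_force: 0.0
```

Call:
{"op": "jog_arm", "data": {
  "deltas": [
    [[0,0,5],[0,0,0],0],
    [[0,0,10],[0,0,0],0],
    [[0,0,15],[0,0,0],0],
    [[0,0,20],[0,0,0],0],
    [[0,0,25],[0,0,0],0]
  ]
}}

```text
time_s: 3.4
tcp_pos: [545.4, 270.7, 194.3]
tcp_rot: [0.0, 0.666, 0.746, -0.0]
force: [0.9, 1.2, 0.3]
finger_gap: 0.997
gripper_force: 0.0
```

Run:
```python
from h import *
delta([545.5,272.8,4],96.6)
for n in('side',):
    s=snap(n,n+'1');w=cloud(s);h=cv2.cvtColor(s['pixels'],cv2.COLOR_RGB2HSV)
    cv2.imwrite('pics/c1.png',cv2.resize(s['pixels'][130:330,250:490],None,fx=3,fy=3)[...,::-1])
```

```text
t 3.4 tcp [545.4 270.7 194.3] az 96.46 tilt [-0.   -0.01] F [0.9 1.2 0.3] gap 0.997 gf 0.0 q [ 0.35  0.51  1.64 -0.    0.99  0.24]
shift cm [ 0.21  0.03 19.03] turn [-0.    0.01 -0.14]
```

View pics/c1.png

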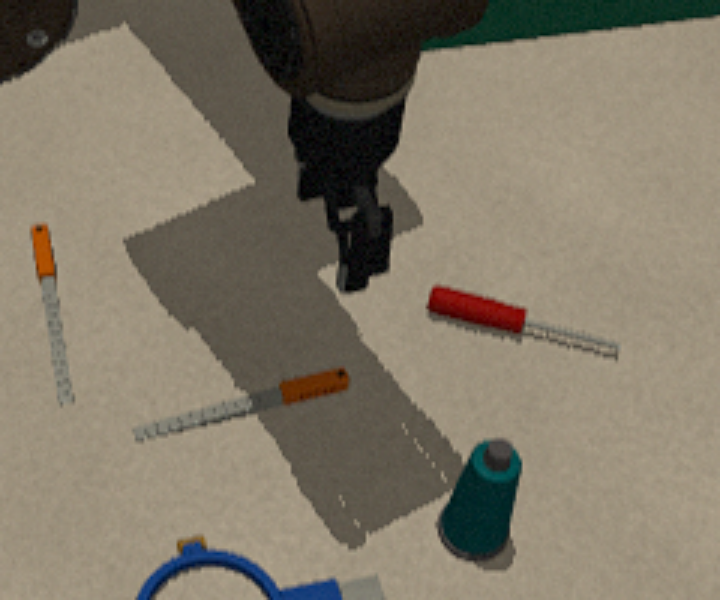

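The gripper stands over the grip, with the grip at crop (315,385) and the screwdriver and cone well clear. I'll descend.

Call:
{"op": "jog_arm", "data": {
  "deltas": [
    [[0.1,0,4.5],[0,0,0],0],
    [[0.2,0,9],[0,0,0],0],
    [[0.2,0,13.5],[0,0,0],0],
    [[0.2,0,16],[0,0,0],0],
    [[0.2,0,16],[0,0,0],0]
  ]
}}

```text
time_s: 3.95
tcp_pos: [544.5, 272.3, 33.9]
tcp_rot: [-0.001, 0.666, 0.746, -0.002]
force: [-0.5, -0.9, -0.0]
finger_gap: 0.999
gripper_force: 0.0
```

Run:
```python
from h import *
delta([545.5,272.8,4],96.6)
```

```text
t 3.95 tcp [544.5 272.3  33.9] az 96.46 tilt [-0.29 -0.12] F [-0.5 -0.9 -0. ] gap 0.999 gf 0.0 q [ 0.36  0.72  1.76 -0.    0.67  0.24]
shift cm [0.04 0.12 2.98] turn [-0.31  0.08 -0.14]
```

Call:
{"op": "jog_arm", "data": {
  "deltas": [
    [[0,0,1.5],[0,0,0],0],
    [[0,0,2.8],[0,0,0],0],
    [[0,0,3.0],[0,0,0],0],
    [[0,0,3.0],[0,0,0],0.6],
    [[0,0,3.0],[0,0,0],0.7]
  ]
}}

```text
time_s: 4.45
tcp_pos: [546.0, 272.9, 6.9]
tcp_rot: [0.0, 0.666, 0.746, 0.0]
force: [-0.3, 0.2, -0.2]
finger_gap: 0.69
gripper_force: 0.0
```

Call:
{"op": "jog_arm", "data": {
  "deltas": [
    [[0,0,0],[0,0,0],1],
    [[0,0,0],[0,0,0],1],
    [[0,0,0],[0,0,0],1],
    [[0,0,0],[0,0,0],1],
    [[0,0,0],[0,0,0],1]
  ],
  "grip_force": 60
}}

```text
time_s: 4.95
tcp_pos: [545.9, 272.9, 6.9]
tcp_rot: [0.0, 0.666, 0.746, 0.0]
force: [-0.7, -0.0, 5.2]
finger_gap: 0.165
gripper_force: 59.3
```

Run:
```python
from h import *
delta([545.5,272.8,4],96.6)
```

```text
t 4.95 tcp [545.9 272.9   6.9] az 96.45 tilt [0.05 0.02] F [-0.7 -0.   5.2] gap 0.165 gf 59.3 q [ 0.36  0.76  1.77 -0.    0.62  0.24]
shift cm [-0.   -0.04  0.29] turn [ 0.05 -0.01 -0.15]
```

Gripped, but the pads sit a little high on the grip. I'll reopen slightly, lower 4.5 mm and grip again.

Call:
{"op": "jog_arm", "data": {
  "deltas": [
    [[0,0,0],[0,0,0],0.65],
    [[0,0,0],[0,0,0],0.65],
    [[0,0,0.25],[0,0,0],0.65],
    [[0,0,0.45],[0,0,0],0.65],
    [[0,0,0.45],[0,0,0],0.7]
  ]
}}

```text
time_s: 5.45
tcp_pos: [545.5, 272.7, 1.3]
tcp_rot: [-0.0, 0.666, 0.746, -0.0]
force: [0.4, -1.1, -0.3]
finger_gap: 0.301
gripper_force: 0.0
```

Call:
{"op": "jog_arm", "data": {
  "deltas": [
    [[0,0,0],[0,0,0],1],
    [[0,0,0],[0,0,0],1],
    [[0,0,0],[0,0,0],1],
    [[0,0,0],[0,0,0],1],
    [[0,0,0],[0,0,0],1]
  ],
  "grip_force": 70
}}

```text
time_s: 5.95
tcp_pos: [545.7, 272.8, 1.8]
tcp_rot: [0.0, 0.666, 0.746, 0.0]
force: [-0.4, 0.0, 0.2]
finger_gap: 0.166
gripper_force: 68.7
```

Run:
```python
from h import *
delta([545.5,272.8,4],96.6)
s=snap('top','top2');w=cloud(s);h=cv2.cvtColor(s['pixels'],cv2.COLOR_RGB2HSV)
```

```text
t 5.95 tcp [545.7 272.8   1.8] az 96.46 tilt [ 0.01 -0.  ] F [-0.4  0.   0.2] gap 0.166 gf 68.7 q [ 0.36  0.77  1.77 -0.    0.61  0.24]
shift cm [ 0.   -0.02 -0.22] turn [ 0.01  0.   -0.14]
```

Call:
{"op": "jog_arm", "data": {
  "deltas": [
    [[0,0,-2],[0,0,0],1],
    [[0,0,-6],[0,0,0],1],
    [[0,0,-11],[0,0,0],1],
    [[0,0,-16],[0,0,0],1],
    [[0,0,-20],[0,0,0],1]
  ]
}}

```text
time_s: 6.5
tcp_pos: [545.7, 272.8, 204.7]
tcp_rot: [0.0, 0.666, 0.746, 0.001]
force: [0.1, -0.4, -1.4]
finger_gap: 0.165
gripper_force: 68.6
```

Run:
```python
from h import *
delta([448.7,108.7,200],98.3)
```

```text
t 6.5 tcp [545.7 272.8 204.7] az 96.46 tilt [0.1  0.03] F [ 0.1 -0.4 -1.4] gap 0.165 gf 68.6 q [ 0.36  0.5   1.63 -0.    1.01  0.24]
shift cm [-15.22 -11.48   0.44] turn [ 0.1  -0.02 -1.84]
```

Call:
{"op": "jog_arm", "data": {
  "deltas": [
    [[-3,-2.3,0],[0,0,-0.4],1],
    [[-6.5,-5,0],[0,0,-0.9],1],
    [[-10.5,-7.9,0.1],[0,0,-1.4],1],
    [[-13.5,-10.2,0.2],[0,0,-1.8],1],
    [[-15.2,-11.5,0.3],[0,0,-1.8],1]
  ]
}}

```text
time_s: 7.0
tcp_pos: [446.7, 107.0, 198.8]
tcp_rot: [-0.0, 0.655, 0.756, -0.0]
force: [0.5, 0.2, -0.8]
finger_gap: 0.168
gripper_force: 68.7
```

Call:
{"op": "jog_arm", "data": {
  "deltas": [
    [[0,0,0],[0,0,0],1],
    [[0,0,0],[0,0,0],1]
  ]
}}

```text
time_s: 7.2
tcp_pos: [448.7, 108.7, 199.0]
tcp_rot: [0.0, 0.655, 0.756, 0.0]
force: [-0.0, 1.0, -1.2]
finger_gap: 0.168
gripper_force: 68.7
```

Run:
```python
from h import *
delta([448.7,108.7,200],98.3)
for n in('side','top'):
    s=snap(n,n+'3')
im=[cv2.resize(np.load(f'pics/{n}3.npz')['pixels'][a:b,c:d],(400,400)) for n,a,b,c,d in(('side',140,280,150,290),('top',195,335,335,475))]
cv2.imwrite('pics/c3.png',np.hstack(im)[...,::-1])
```

```text
t 7.2 tcp [448.7 108.7 199. ] az 98.19 tilt [0.04 0.01] F [-0.   1.  -1.2] gap 0.168 gf 68.7 q [ 0.09  0.3   1.98  0.    0.85 -0.05]
shift cm [ 0.  -0.  -0.1] turn [ 0.04 -0.   -0.11]
```

View pics/c3.png

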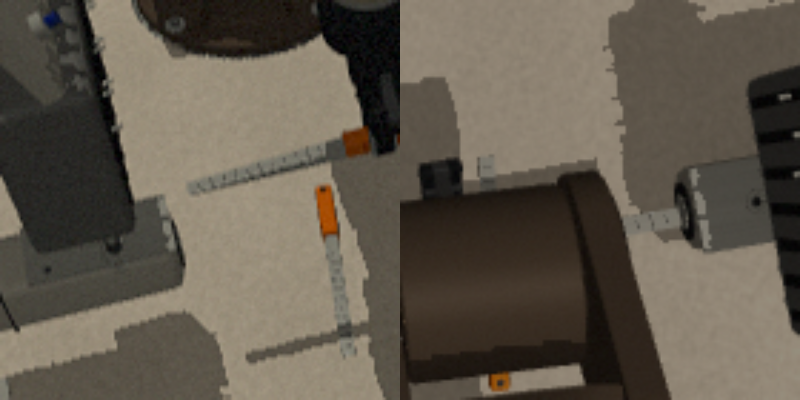

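The side crop shows the gauge held with its tip at (195,188), just short of the plate nose at (170,205). The top crop shows the tip at the nose, near its midline. I'll measure the blade's line.

Run:
```python
from h import *
O=np.array([480.5,-109]);a=np.radians(-81.7);d=np.array([np.cos(a),np.sin(a)]);nrm=np.array([-d[1],d[0]])
for n in('side3','top3'):
    s=dict(np.load(f'pics/{n}.npz'));w=cloud(s)
    m=(w[...,2]>185)&(w[...,2]<225)&(w[...,1]>-80)&(w[...,1]<75)&(w[...,0]>420)&(w[...,0]<500)
    p=w[m];q=(p[:,:2]-O)@np.c_[d,nrm]
    print(n,len(p),'along',q[:,0].min().round(1),q[:,0].max().round(1))
    for x in range(-170,-50,15):
        b=abs(q[:,0]-x)<7.5
        if b.sum()>4: print(x,b.sum(),'lat',np.percentile(q[b,1],[2,50,98]).round(1),'z',np.percentile(p[b,2],[10,50,90]).round(1))
    m=(abs(w[...,2]-165)<5)&(w[...,0]>430)&(w[...,0]<530)&(w[...,1]<-68)&(w[...,1]>-330)
    p=w[m];q=(p[:,:2]-O)@np.c_[d,nrm]
    for x in range(-40,200,20):
        b=abs(q[:,0]-x)<10
        if b.sum()>10: print('plate',x,b.sum(),np.percentile(q[b,1],[1,99]).round(1),np.median(p[b,2]).round(1))
# needle hole dark dot, top view
K=np.array(s['camera_matrix']);V=np.array(s['view'])
def ray(u,v,z):
    c=np.array([(u-K[0,2])/K[0,0],-(v-K[1,2])/K[1,1],-1]);o=-V[:3,:3].T@V[:3,3];g=V[:3,:3].T@c
    return o+g*(z-o[2])/g[2]
g=cv2.cvtColor(s['pixels'],cv2.COLOR_RGB2GRAY);print(g[258:274,452:468])
```

```text
side3 333 along -186.1 -61.4
-170 47 lat [-5.6  4.9  8.1] z [201.1 208.2 210.7]
-155 44 lat [-5.8  3.4  6.8] z [200.3 207.5 209. ]
-140 43 lat [-7.1  3.   7.1] z [201.3 206.  208.6]
-125 40 lat [-6.3  2.   7.5] z [201.4 204.4 206.5]
-110 38 lat [-6.6  1.5  7. ] z [199.5 203.3 206. ]
-95 37 lat [-7.5  0.5  8.3] z [199.5 202.3 204.4]
-80 33 lat [-6.9  1.1  7.7] z [200.  201.9 203. ]
-65 25 lat [-7.8 -1.1  6.3] z [198.6 200.4 201.8]
plate -40 89 [-28.7  29.7] 166.6
plate -20 166 [-30.3  30.5] 166.2
plate 0 54 [ 1.8 31.1] 166.1
plate 20 68 [ 2.9 30.9] 165.9
plate 40 94 [ 2.2 30.5] 165.9
plate 60 104 [-4.2 30.9] 166.3
plate 80 172 [-29.   28.4] 165.0
plate 100 178 [-28.1  28.7] 164.7
plate 120 177 [-28.   28.1] 164.3
plate 140 177 [-28.9  27.1] 164.8
plate 160 177 [-28.2  26.6] 164.5
plate 180 164 [-28.2  23.3] 164.7
top3 136 along -99.8 -59.7
-95 42 lat [-5.8  0.7  6.7] z [197.7 200.3 202.2]
-80 51 lat [-5.7  0.5  6.5] z [197.4 199.1 200.8]
-65 43 lat [-5.8  0.4  6.5] z [196.  198.  199.8]
plate -40 144 [-29.6  28.9] 164.2
plate -20 301 [-29.3  29.4] 164.3
plate 0 268 [-29.2  29.5] 164.2
[[71 71 72 72 72 72 71 72 72 71 49 27 27 27 27 27]
 [72 72 72 71 71 72 72 72 71 70 48 29 30 29 29 30]
 [73 73 73 71 72 71 72 71 71 71 61 29 31 28 29 31]
 [72 73 73 73 72 72 55 67 66 64 62 28 28 29 27 30]
 [72 71 72 71 73 65 70 72 65 71 72 28 27 31 30 29]
 [72 71 72 71 66 72 72 56 63 69 65 40 28 26 29 27]
 [71 72 71 71 66 69 54 21 22 71 77 45 26 29 27 29]
 [72 73 71 73 62 71 33 11 10 46 59 45 31 28 27 30]
 [73 74 73 74 68 71 37 17 12 58 68 64 20  8  7  6]
 [75 74 76 74 57 73 65 52 62 67 67 72 29  6  2  4]
 [74 75 75 73 72 64 73 73 64 68 72 69 41  6  2  7]
 [75 73 74 75 73 73 67 65 69 71 66 73 49  8  6  4]
 [74 76 74 74 74 74 73 73 71 72 72 73 51 21 20 22]
 [74 75 74 73 73 73 73 72 71 71 71 72 60 29 30 25]
 [72 74 73 73 70 71 72 73 72 72 71 72 72 26 29 30]
 [72 72 72 73 72 74 72 73 73 73 71 71 70 38 30 28]]
```

Lateral error is about 0.5 mm, the yaw matches and the tip is at -60. I'll move 40 mm forward over the plate, then lower onto it gently.

Call:
{"op": "jog_arm", "data": {
  "deltas": [
    [[-1.5,0,0.5],[0,0,0],1],
    [[-3,0,1.2],[0,0,0],1],
    [[-4,0,2.2],[0,0,-0.1],1],
    [[-4,0,2.7],[0,0,-0.1],1],
    [[-4,0,2.7],[0,0,-0.1],1]
  ]
}}

```text
time_s: 7.8
tcp_pos: [454.0, 69.5, 170.9]
tcp_rot: [-0.001, 0.654, 0.757, -0.001]
force: [-0.2, -1.0, -0.9]
finger_gap: 0.164
gripper_force: 68.7
```

Call:
{"op": "jog_arm", "data": {
  "deltas": [
    [[0,0,0],[0,0,0],1],
    [[0,0,0],[0,0,0],1]
  ]
}}

```text
time_s: 8.0
tcp_pos: [454.3, 69.7, 172.0]
tcp_rot: [0.0, 0.653, 0.757, 0.0]
force: [0.3, 0.3, -1.8]
finger_gap: 0.169
gripper_force: 68.7
```

Run:
```python
from h import *
delta([454.4,69.1,166.8],98.3)
```

```text
t 8.0 tcp [454.3  69.7 172. ] az 98.39 tilt [ 0.03 -0.  ] F [ 0.3  0.3 -1.8] gap 0.169 gf 68.7 q [ 0.01  0.34  2.02 -0.    0.78 -0.14]
shift cm [-0.06 -0.    0.52] turn [0.02 0.01 0.09]
```

Call:
{"op": "jog_arm", "data": {
  "deltas": [
    [[0,0,0.2],[0,0,0],1],
    [[0,0,0.3],[0,0,0],1],
    [[0,0,0.4],[0,0,0],1],
    [[0,0,0.4],[0,0,0],1]
  ]
}}

```text
time_s: 8.4
tcp_pos: [454.2, 69.3, 167.7]
tcp_rot: [-0.0, 0.654, 0.757, -0.0]
force: [-0.4, -0.2, -0.9]
finger_gap: 0.167
gripper_force: 68.7
```

Call:
{"op": "jog_arm", "data": {
  "deltas": [
    [[0,0,0.05],[0,0,0],1],
    [[0,0,0.05],[0,0,0],1]
  ]
}}

```text
time_s: 8.6
tcp_pos: [454.2, 69.2, 167.3]
tcp_rot: [0.0, 0.654, 0.757, -0.0]
force: [-0.9, -0.2, -1.4]
finger_gap: 0.163
gripper_force: 68.7
```

Call:
{"op": "jog_arm", "data": {
  "deltas": [
    [[0,0,0.05],[0,0,0],1],
    [[0,0,0.05],[0,0,0],1]
  ]
}}

```text
time_s: 8.8
tcp_pos: [454.2, 69.2, 166.8]
tcp_rot: [0.0, 0.654, 0.757, 0.0]
force: [-0.3, -1.2, -0.2]
finger_gap: 0.166
gripper_force: 68.7
```

Run:
```python
from h import *
delta([454.4,69.1,166.8],98.3)
print(np.round(r.get_obs()['wrist_torque'],2))
```

```text
t 8.8 tcp [454.2  69.2 166.8] az 98.35 tilt [ 0.01 -0.01] F [-0.3 -1.2 -0.2] gap 0.166 gf 68.7 q [ 0.01  0.35  2.03 -0.    0.77 -0.14]
shift cm [-0.01  0.01 -0.  ] turn [0.01 0.01 0.05]
[-0.03  0.04  0.  ]
```

Call:
{"op": "jog_arm", "data": {
  "deltas": [
    [[0,0,0.05],[0,0,0],1],
    [[0,0,0.05],[0,0,0],1]
  ]
}}

```text
time_s: 9.0
tcp_pos: [454.3, 69.2, 166.3]
tcp_rot: [0.0, 0.654, 0.757, 0.0]
force: [-0.6, 0.2, -0.2]
finger_gap: 0.169
gripper_force: 68.8
```

Run:
```python
from h import *
o=r.get_obs();print(np.round(o['tcp_pos'],1),np.round(o['force'],2),np.round(o['wrist_torque'],2))
```

```text
[454.3  69.2 166.3] [-0.6   0.15 -0.16] [-0.02  0.01 -0.01]
```

Call:
{"op": "jog_arm", "data": {
  "deltas": [
    [[0,0,0.05],[0,0,0],1],
    [[0,0,0.05],[0,0,0],1]
  ]
}}

```text
time_s: 9.2
tcp_pos: [454.3, 69.3, 165.8]
tcp_rot: [0.0, 0.654, 0.757, 0.0]
force: [0.4, 1.0, 1.3]
finger_gap: 0.167
gripper_force: 68.9
```

Run:
```python
from h import *
o=r.get_obs();print(np.round(o['tcp_pos'],1),np.round(o['force'],2),np.round(o['wrist_torque'],2))
```

```text
[454.3  69.3 165.8] [0.38 1.02 1.29] [-0.11  0.01  0.01]
```

Contact with the plate is about 2.5 N. I'll slide in 25 mm, still short of the earliest possible foot contact.

Call:
{"op": "jog_arm", "data": {
  "deltas": [
    [[-0.5,0,0],[0,0,0],1],
    [[-1,0,0],[0,0,0],1],
    [[-1.5,0,0],[0,0,0],1],
    [[-2,0,0],[0,0,0],1],
    [[-2.5,0,0],[0,0,0],1]
  ]
}}

```text
time_s: 9.7
tcp_pos: [457.9, 44.0, 165.8]
tcp_rot: [0.0, 0.654, 0.757, 0.0]
force: [-0.8, 1.3, 2.7]
finger_gap: 0.168
gripper_force: 69.0
```

Call:
{"op": "jog_arm", "data": {
  "deltas": [
    [[0,0,0],[0,0,0],1],
    [[0,0,0],[0,0,0],1]
  ]
}}

```text
time_s: 9.9
tcp_pos: [458.0, 44.2, 165.8]
tcp_rot: [0.0, 0.654, 0.757, -0.0]
force: [-0.4, -1.8, 2.3]
finger_gap: 0.169
gripper_force: 69.0
```

```bash
cat > st.py <<'E'
from h import *
O=np.array([480.5,-109]);a=np.radians(-81.7);d=np.array([np.cos(a),np.sin(a)]);nrm=np.array([-d[1],d[0]])
o=r.get_obs();e=np.array(o['tcp_pos'][:2])-O;f=np.array(o['force'])
print('t',round(float(o['time_s']),2),'tip along',round(e@d+160,1),'lat',round(e@nrm,1),'z',np.round(o['tcp_pos'][2],1),'push',round(-f[:2]@d,2),'Flat',round(f[:2]@nrm,2),'Fz',f[2].round(2),'T',np.round(o['wrist_torque'],2),'gf',np.round(o['gripper_force'],1))
E
python3 st.py
```

```text
t 9.9 tip along 5.2 lat -0.2 z 165.8 push -1.7 Flat -0.66 Fz 2.32 T [-0.45 -0.05 -0.01] gf 69.0
```

Call:
{"op": "jog_arm", "data": {
  "deltas": [
    [[-0.25,0,0],[0,0,0],1],
    [[-0.5,0,0],[0,0,0],1]
  ]
}}

```text
time_s: 10.1
tcp_pos: [458.5, 39.6, 165.8]
tcp_rot: [-0.0, 0.654, 0.757, 0.0]
force: [-0.1, 0.8, 2.2]
finger_gap: 0.162
gripper_force: 69.0
```

Call:
{"op": "jog_arm", "data": {
  "deltas": [
    [[-0.25,0,0],[0,0,0],1],
    [[-0.5,0,0],[0,0,0],1]
  ]
}}

```text
time_s: 10.3
tcp_pos: [459.3, 34.5, 165.8]
tcp_rot: [0.0, 0.654, 0.757, 0.0]
force: [-1.3, 1.7, 2.3]
finger_gap: 0.167
gripper_force: 69.1
```

```bash
python3 st.py
```

```text
t 10.3 tip along 15.0 lat -0.2 z 165.8 push 1.82 Flat -1.0 Fz 2.29 T [-0.03 -0.01 -0.02] gf 69.1
```

Call:
{"op": "jog_arm", "data": {
  "deltas": [
    [[-0.25,0,0],[0,0,0],1],
    [[-0.5,0,0],[0,0,0],1]
  ]
}}

```text
time_s: 10.5
tcp_pos: [460.0, 29.7, 165.8]
tcp_rot: [-0.0, 0.654, 0.757, 0.0]
force: [-0.5, 6.6, 3.9]
finger_gap: 0.17
gripper_force: 69.3
```

```bash
python3 st.py
```

```text
t 10.5 tip along 19.8 lat -0.3 z 165.8 push 6.56 Flat 0.46 Fz 3.93 T [0.74 0.07 0.03] gf 69.3
```

The push jumped from about 1.7 to 6.6 N between tip 15 and 20 mm, so the foot is bearing on the blade. I'll go 3 mm further for margin (lift stays under 0.7 mm), then hold.

Call:
{"op": "jog_arm", "data": {
  "deltas": [
    [[-0.15,0,0],[0,0,0],1],
    [[-0.3,0,0],[0,0,0],1]
  ]
}}

```text
time_s: 10.7
tcp_pos: [460.4, 26.9, 165.9]
tcp_rot: [-0.0, 0.654, 0.757, 0.0]
force: [-0.8, 7.0, 5.0]
finger_gap: 0.164
gripper_force: 69.3
```

```bash
python3 st.py
```

```text
t 10.7 tip along 22.6 lat -0.3 z 165.9 push 7.01 Flat 0.2 Fz 4.98 T [ 0.84  0.12 -0.01] gf 69.3
```

Call:
{"op": "jog_arm", "data": {
  "deltas": [
    [[0,0,0],[0,0,0],1],
    [[0,0,0],[0,0,0],1],
    [[0,0,0],[0,0,0],1],
    [[0,0,0],[0,0,0],1]
  ]
}}

```text
time_s: 11.1
tcp_pos: [460.4, 26.8, 165.8]
tcp_rot: [-0.0, 0.654, 0.757, 0.0]
force: [-0.9, 4.2, 3.4]
finger_gap: 0.164
gripper_force: 69.3
```

```bash
python3 st.py
python3 - <<'E'
from h import *
s=snap('side','side4');w=cloud(s)
cv2.imwrite('pics/c4.png',cv2.resize(s['pixels'][150:290,150:340],None,fx=4,fy=4,interpolation=cv2.INTER_CUBIC)[...,::-1])
O=np.array([480.5,-109]);a=np.radians(-81.7);d=np.array([np.cos(a),np.sin(a)]);nrm=np.array([-d[1],d[0]])
m=(w[...,2]>160)&(w[...,2]<190)&(w[...,1]>-65)&(w[...,1]<20)&(w[...,0]>420)&(w[...,0]<510)
p=w[m];q=(p[:,:2]-O)@np.c_[d,nrm]
for x in range(-130,-40,15):
    b=abs(q[:,0]-x)<7.5
    if b.sum()>4: print(x,'lat',np.median(q[b,1]).round(1),'z',np.percentile(p[b,2],[50,90]).round(1),'ideal top',round(165+1.5+(22-x)/12,1))
E
```

```text
t 11.1 tip along 22.8 lat -0.3 z 165.8 push 4.28 Flat -0.24 Fz 3.35 T [ 0.55  0.13 -0.06] gf 69.3
-130 lat 4.8 z [180.5 185.3] ideal top 179.2
-115 lat 5.6 z [181.5 185.2] ideal top 177.9
-100 lat 2.4 z [175.9 178.8] ideal top 176.7
-85 lat 2.9 z [175.3 177.2] ideal top 175.4
-70 lat 3.4 z [174.1 176.9] ideal top 174.2
-55 lat 2.8 z [173.  175.6] ideal top 172.9
```

View pics/c4.png

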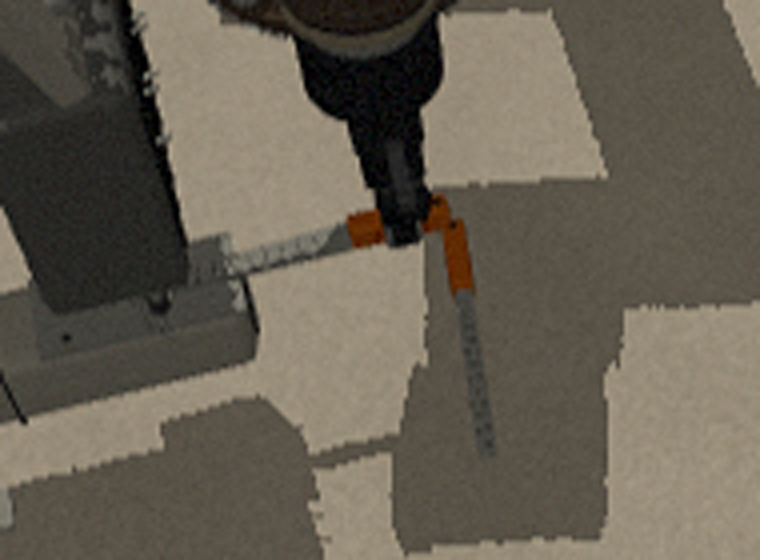

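The side crop shows the blade lying along the plate and entering under the needle case at (190,270), with the grip still held at (400,220). Heights match a level blade. I'll add 2 mm so the foot is surely on its spring, then settle and hand in.

Call:
{"op": "jog_arm", "data": {
  "deltas": [
    [[-0.1,0,0],[0,0,0],1],
    [[-0.2,0,0],[0,0,0],1],
    [[-0.2,0,0],[0,0,0],1],
    [[-0.2,0,0],[0,0,0],1],
    [[-0.2,0,0],[0,0,0],1]
  ]
}}

```text
time_s: 11.65
tcp_pos: [460.7, 24.9, 165.8]
tcp_rot: [-0.0, 0.654, 0.757, 0.0]
force: [-1.1, 5.5, 3.9]
finger_gap: 0.17
gripper_force: 69.3
```

```bash
python3 st.py
```

```text
t 11.65 tip along 24.7 lat -0.2 z 165.8 push 5.63 Flat -0.25 Fz 3.86 T [ 0.61  0.17 -0.07] gf 69.3
```

Snug drag is steady (5.6 N push, 24.7 mm tip depth, level and centred).

```bash
python3 -c "
from bench import r
print(r.close_job())"
```

```text
the job is handed in; nothing more can be done
None
```

The taper gauge is under the middle of the presser foot, dragging snugly at about 5.6 N with its tip about 25 mm past the needle hole; it is still gripped and held motionless, the foot lift is an estimated 0.4–0.8 mm, nothing else on the bench was touched, and the job is handed in (no verdict came back).

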